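# Stow the pouring ladle in the half-opening drawer

## Robot

A 7-joint arm with a two-finger parallel gripper is mounted at the origin on the work surface. World frame = base frame: x ahead of the robot, y to its left, z up, the work surface at z = 0. Lengths are in m, angles in degrees, forces in N, time in s.
With the tool pointing down it reaches from about 0.425 to 0.825 m from the base axis. Payload 3.6 kg.
Tool frame: the origin (TCP) lies on the centre line of the jaws, within the pads' length; the fingertips stand 14 mm ahead of it and the grasp point (between the pads) lies 5 mm behind it; z points along the fingers, y is the line along which they close (so a half turn about z gives the same grasp; the last joint's range is limited). The gripper opens to 93 mm and grips with 3 to 60 N. Pads are 15 mm wide; open, the fingers measure 128 mm over their backs; the gripper's body (75 mm by 188 mm) begins 65 mm behind the grasp point.
Start: joints at [71.476, 35.231, -0.722, 81.555, 0.464, 63.22, -2.315], TCP at [0.19, -0.622, 0.233] pointing down, gripper open.
Joint ranges: [-178.69, 178.69], [-17.37, 117.87], [-77.05, 75.6], [15.02, 138.74], [-78.02, 258.01], [0.78, 113.62], [-162.83, 162.83]. Speed limits (degrees/s): [159.86, 159.86, 180, 180, 180, 180, 180].

## Interface

Orientations are given as [roll, pitch, yaw] about the fixed x, y, z axes, in that order (R = Rz(yaw) Ry(pitch) Rx(roll)).
In Python, from workcell import manip gives the robot as it stands. The module is installed in compiled form; this text tells all that it offers.
- The arm moves only by the shell command python3 -m pendant 'ROWS' [OPENING] [FORCE]. ROWS is JSON, a list of rows, each a list of 6 numbers: the shift along the tool's x, y, z each as a share of 1 m, from -1 to 1, then the turn, a rotation vector about the tool's x, y, z each as a share of 60 degrees, from -1 to 1. In form: [[x, y, z, ax, ay, az], ...]. A call has 1 to 10 rows; each row is the pose to reach, as a shift and turn from the pose commanded when the call began, along the tool's axes at that moment; what a row does not reach only later rows make up. A row lasts 1/12 s, in which the tool goes at most 41.7 mm and 7.16 degrees, less where a joint would pass 70% of its speed; a pose out of reach is approached as far as the arm can. A call with a number of a shift or a turn outside -1 to 1 is refused whole. A call with a gripper value outside its range is refused whole. OPENING is the opening, from 0 (shut) to 1 (fully open), set as the call begins (- or left out, the last holds). The fingers move at their own pace and stop on an object; FORCE is the grip in N (left out, the last holds). Time passes only in rows, so rows that repeat a pose let the fingers close. It gives the time, the measured TCP pose, the force, the opening and the grip force at its end, in the units of the state.
- manip.state(): the state, without advancing time (a new reading comes with each control period).
- manip.snapshot(name): name is "scene" or "top" or "wrist"; returns the picture (384x512x3 uint8, red, green, blue); there is no depth.
- manip.get_calibration(name): a dict with "vfov" (degrees; the focal length in pixels is half the picture's height over the tangent of half this angle, whatever the lens; pixels are square), "cx", "cy" (the principal point, pixels), "world_from_camera" (4x4, takes a point from camera to world coordinates); the wrist camera has in their place "T_tool_cam" (4x4, takes a point from camera to tool coordinates, whose origin is the TCP and whose axes are the flange's). Camera axes: x right, y up, looking along -z (the intrinsics and any distortion apply to the point x, -y, -z); pixel columns grow to the right and rows downward; lengths in m; the calibration is good to about 2 mm. A picture is of the moment at which its call begins: read the wrist's pose just before it. get_calibration takes no time and is no camera call.
- manip.hand_in(): hands the job in; it is judged then, once.
The state is a dict: "clock": time; "joints": joint angles; "qvel": joint speeds; "tau": joint torques, N m; "ee_pos": TCP position; "eef_rot": TCP orientation; "contact_force": force on the tool from outside, world axes, zero at the start; "torque": the same for the moment, N m; "grip_width": opening from 0.0 (shut) to 1.0 (fully open); "gripper_force": force on a finger pad.
Only numpy, scipy, OpenCV 4.12 (cv2) and the standard library are available. Lean on these libraries where they do the work, as an engineer would, in place of code of your own. Each camera call takes 0.05 s, during which the arm holds its last target. There are 200 camera calls.

## Task

Tidy up after filling the tins: pull the drawer of the low plywood cabinet out to its stop, lay the ladle bowl up and lengthwise, flat on the floor of the drawer compartment that has no tin in it, and push the drawer fully home. The drawer opens less far than the ladle is long, so the ladle has to go in slanted, one end first under the cabinet's top. Leave the tin in the drawer upright in its own compartment and do not disturb the other things about.

Things in the scene. Friction and masses are not known exactly. Their poses are not given: they have to be found in the camera images.
- cabinet: Low plywood cabinet, 260 deep (x) x 226 wide (y) x 96 high, fixed on the table. Origin: centre of its underside; its front face is the plane x = -130 mm in its frame and looks to its -x. Its 14 mm top covers the drawer: underside of the top 82 mm above the table.
- drawer (a joint): How far the one drawer is out (m): 0 fully home, grows as it slides out along the cabinet's -x, stop at 0.13. Starts partly open. It slides stiffly (about 2 N of friction).
- drawer_floor (a point): Centre of the drawer's inner floor, 22 mm above the table; moves with the drawer, axes as the cabinet's. Inside 215 long (x -107.5, inner face of its front, to +107.5, its back), 178 wide. A divider along x at y = 0, 8 thick, 34 high, leaves two compartments 85 wide; sides and back 40 high. The front board is 16 thick, 222 wide, its top 58 above the inner floor.
- drawer_handle (a point): Middle of the steel bar handle on the drawer's front: a level bar 100 mm long along y, about 60 mm above the table, 35 mm out from the front's outer face, on posts at its ends; the free gap between bar and front is about 28 mm, open to above and below. Moves with the drawer.
- ladle: Pouring ladle lying on the table, 200 mm long along its x. From x = -100 to +15 mm a square wooden grip 20 x 20 mm; then a thin steel neck to x = 47; then a shallow round steel bowl 56 mm across and 18 high, up to x = +100. Underside flat. Origin: on the underside, mid-length; z up when the bowl opens upward. About 90 g, balance point near x = -10 mm.
- ladle_tail (a point): End of the wooden grip, on the underside (ladle x = -100 mm).
- ladle_tip (a point): Far end of the bowl, on the level of the underside (ladle x = +100 mm).
- tin: Closed silver tin, 62 mm across and 25 high, standing loose in one of the drawer's two compartments (left or right varies). Origin: centre of its underside, z up.
- tin_a: Bystander: closed silver tin, 62 mm across, 25 mm high, standing on the table beyond the ladle. Origin: centre of its underside.
- tin_b: Bystander: closed silver tin, 62 mm across, 25 mm high, standing on the table just left of the cabinet. Origin: centre of its underside.
- wide_tin: Bystander: wide closed brass-coloured tin, 100 mm across, 30 mm high, on the table at the left. Origin: centre of its underside.
- oil_bottle: Bystander: small amber bottle with black cap, 42 mm across, 95 mm high, on the table at the left. Origin: centre of its underside.
- tin_stack: Bystander: two silver tins stacked as one piece, 62 mm across, 51 mm high, standing on the table to the right of the cabinet. Origin: centre of its underside.
- brush: Bystander: hand brush about 200 mm long lying on the table at the right of the cabinet. Origin: centre of its underside.
Mind the look-alikes: they are no part of the job. Of the things that look like the ladle, take the one that is farthest to the robot's right at the start.

How it is judged (in metres and radians):
On the way, in this order (a step that is already met when the one before it is completed fails the run):
1. the drawer is pulled out to its stop (value of joint drawer above 0.122 m), for 0.1 s.
2. the ladle lies flat, bowl up, lengthwise in the compartment without the tin, and is let go (((y of ladle_tail in the frame of drawer_floor between 0.006 and 0.088 m and x of ladle_tail in the frame of drawer_floor between -0.112 and 0.112 m and z of ladle_tail in the frame of drawer_floor between -0.008 and 0.012 m and y of ladle_tip in the frame of drawer_floor between 0.006 and 0.088 m and x of ladle_tip in the frame of drawer_floor between -0.112 and 0.112 m and z of ladle_tip in the frame of drawer_floor between -0.008 and 0.012 m and y of tin in the frame of drawer_floor between -0.088 and -0.006 m and x of tin in the frame of drawer_floor between -0.112 and 0.112 m and z of tin in the frame of drawer_floor between -0.008 and 0.012 m) or (y of ladle_tail in the frame of drawer_floor between -0.088 and -0.006 m and x of ladle_tail in the frame of drawer_floor between -0.112 and 0.112 m and z of ladle_tail in the frame of drawer_floor between -0.008 and 0.012 m and y of ladle_tip in the frame of drawer_floor between -0.088 and -0.006 m and x of ladle_tip in the frame of drawer_floor between -0.112 and 0.112 m and z of ladle_tip in the frame of drawer_floor between -0.008 and 0.012 m and y of tin in the frame of drawer_floor between 0.006 and 0.088 m and x of tin in the frame of drawer_floor between -0.112 and 0.112 m and z of tin in the frame of drawer_floor between -0.008 and 0.012 m)) and angle between each of ladle, tin's own z axis and vertical below 0.2 rad and contact force between the fingers and ladle below 0.05 N), for 0.2 s.
At the end, for the whole second after the job is handed in: The drawer is within 5 mm of fully home; the ladle lies bowl up (within 0.2 rad) with both ends inside one compartment and within 12 mm of the drawer's floor; the tin stands upright (within 0.2 rad) on the floor of the other compartment; both are at rest (value of joint drawer below 0.005 m and ((y of ladle_tail in the frame of drawer_floor between 0.006 and 0.088 m and x of ladle_tail in the frame of drawer_floor between -0.112 and 0.112 m and z of ladle_tail in the frame of drawer_floor between -0.008 and 0.012 m and y of ladle_tip in the frame of drawer_floor between 0.006 and 0.088 m and x of ladle_tip in the frame of drawer_floor between -0.112 and 0.112 m and z of ladle_tip in the frame of drawer_floor between -0.008 and 0.012 m and y of tin in the frame of drawer_floor between -0.088 and -0.006 m and x of tin in the frame of drawer_floor between -0.112 and 0.112 m and z of tin in the frame of drawer_floor between -0.008 and 0.012 m) or (y of ladle_tail in the frame of drawer_floor between -0.088 and -0.006 m and x of ladle_tail in the frame of drawer_floor between -0.112 and 0.112 m and z of ladle_tail in the frame of drawer_floor between -0.008 and 0.012 m and y of ladle_tip in the frame of drawer_floor between -0.088 and -0.006 m and x of ladle_tip in the frame of drawer_floor between -0.112 and 0.112 m and z of ladle_tip in the frame of drawer_floor between -0.008 and 0.012 m and y of tin in the frame of drawer_floor between 0.006 and 0.088 m and x of tin in the frame of drawer_floor between -0.112 and 0.112 m and z of tin in the frame of drawer_floor between -0.008 and 0.012 m)) and angle between each of ladle, tin's own z axis and vertical below 0.2 rad and linear speed of each of ladle, tin below 0.02 m/s); the robot touches nothing.
It fails at once if the tin in the drawer is tipped over (angle between tin's own z axis and vertical above 0.6 rad).
It fails at once if a bystander is shifted by more than 30 mm (distance of any of tin_a, tin_b, wide_tin, oil_bottle, tin_stack, brush from where it was at the start of the episode above 0.03 m).
It also fails if it takes over 72 s, if anything falls off the work surface, if the arm or the gripper's body presses on something with over 40 N, if the wrist force passes 120 N, or if a joint passes its speed limit or range.

## Working session

There is one attempt and no reset: what is moved stays moved. The work goes in short steps, Python scripts to look and compute and a shell command to move; the robot and the scene stay as the last step left them, time stands still between calls to the robot, and variables do not carry over. Pictures are saved under pics/ and viewed, at most 10 in all, crops included, and the job is handed in when it is done.

```bash
mkdir -p pics
python3 - <<'E'
from workcell import manip
import cv2,json
s=manip.state();print(s)
for n in("top","scene"):
    im=manip.snapshot(n);cv2.imwrite(f"pics/{n}0.png",im[:,:,::-1])
    c=manip.get_calibration(n);print(n,c)
    cv2.imwrite(f"pics/{n}0b.png",cv2.resize(im[:,:,::-1],(800,600),interpolation=cv2.INTER_CUBIC))
print(manip.get_calibration("wrist"))
E
```

```text
{'clock': 0.0, 'joints': array([71.47569938, 35.28832042, -0.72135875, 81.63825766,  0.46441152,
       63.22199935, -2.31545345]), 'qvel': array([-0.05410161, -0.03026578,  0.03422177, -0.04015471, -0.01512132,
       -0.03131605, -0.00727474]), 'tau': array([-4.70590658e-04, -4.58931291e+01,  2.09035208e-01, -1.65743083e+01,
       -6.09895494e-02,  2.06019392e-02,  2.47627586e-04]), 'ee_pos': array([ 0.18988102, -0.62086321,  0.23150949]), 'eef_rot': array([-1.79854346e+02,  3.24523169e-03,  1.70079687e+01]), 'contact_force': array([0.39863949, 0.51219577, 0.206418  ]), 'torque': array([0.04776981, 0.0083635 , 0.04572027]), 'gripper_force': 0.0, 'grip_width': 1.0003679527054494}
top {'vfov': 52.752950944800375, 'cx': 259.56772499429195, 'cy': 198.8923681322845, 'world_from_camera': array([[-0.02992676,  0.98034041, -0.19503093,  0.2863293 ],
       [-0.99925889, -0.03406861, -0.01791641,  0.00952463],
       [-0.02420861,  0.19435022,  0.98063344,  1.24837298],
       [ 0.        ,  0.        ,  0.        ,  1.        ]])}
scene {'vfov': 53.39019289314271, 'cx': 255.49583603966155, 'cy': 188.2499190621004, 'world_from_camera': array([[-0.19735319, -0.53805434,  0.81948108,  1.44442547],
       [ 0.98006739, -0.08885048,  0.17768933,  0.21052913],
       [-0.02279523,  0.83821424,  0.54486444,  0.66510455],
       [ 0.        ,  0.        ,  0.        ,  1.        ]])}
{'vfov': 64.8119608521155, 'cx': 259.0409217981996, 'cy': 192.42965337557877, 'T_tool_cam': array([[-2.33677246e-04,  9.53480195e-01,  3.01455574e-01,
         8.54210442e-02],
       [ 9.99999570e-01,  4.93304450e-04, -7.85120257e-04,
         4.82247752e-04],
       [-8.97305992e-04,  3.01455261e-01, -9.53479901e-01,
        -1.52763674e-01],
       [ 0.00000000e+00,  0.00000000e+00,  0.00000000e+00,
         1.00000000e+00]])}
```

View pics/top0b.png

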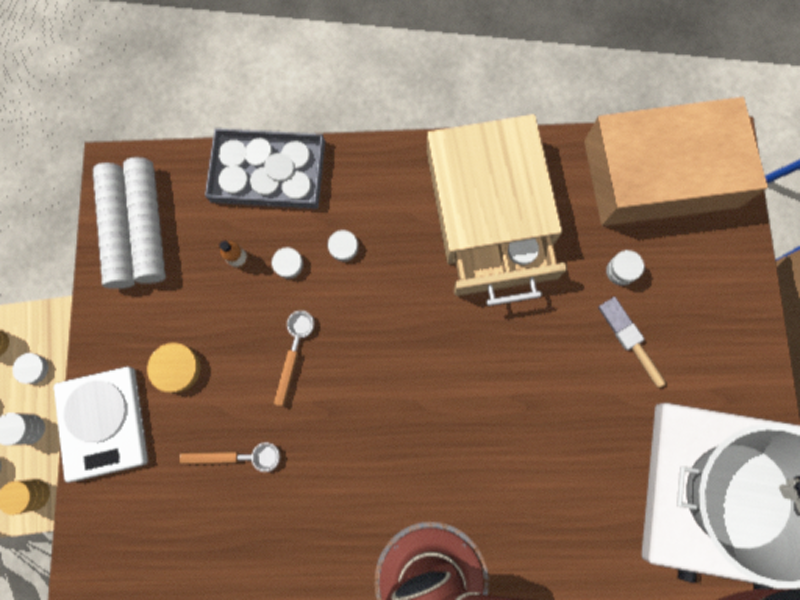

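View pics/scene0b.png

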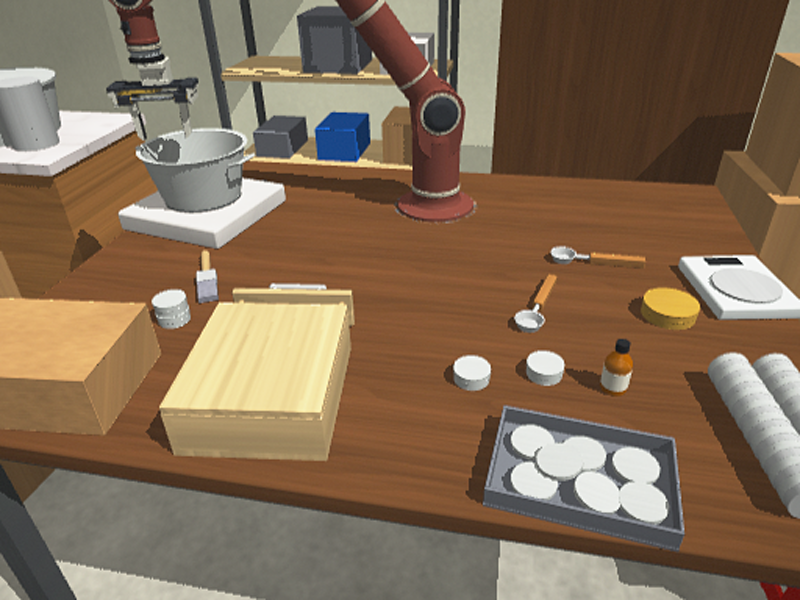

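The top picture (800x600) shows ladle-like things at (292,360), with its bowl at (300,325), and at (230,457), with its bowl at (266,457). The grey thing in the pot at (790,490) is a paddle, not a ladle. The one farthest right that lies on the table with tins beyond it is (292,360). The cabinet is at (495,185), with the drawer partly open, its handle at (515,297) and the tin in its right compartment at (524,250). Next is a close crop of the ladle and the drawer.

```bash
cat > h.py <<'E'
import numpy as np,cv2
from workcell import manip
from scipy.spatial.transform import Rotation as R
def cam(n,st=None):
    c=manip.get_calibration(n)
    f=192/np.tan(np.radians(c['vfov']/2))
    if n=='wrist':
        s=st; T=np.eye(4);T[:3,:3]=R.from_euler('xyz',s['eef_rot'],degrees=True).as_matrix();T[:3,3]=s['ee_pos']
        T=T@c['T_tool_cam']
    else:T=c['world_from_camera']
    return f,c['cx'],c['cy'],T
def px2w(n,u,v,z,st=None):
    f,cx,cy,T=cam(n,st)
    d=T[:3,:3]@np.array([(u-cx)/f,-(v-cy)/f,-1.]);o=T[:3,3]
    return o+d*(z-o[2])/d[2]
def w2px(n,p,st=None):
    f,cx,cy,T=cam(n,st);q=T[:3,:3].T@(np.asarray(p)-T[:3,3])
    return cx+f*q[0]/-q[2], cy-f*q[1]/-q[2]
def snap(name,path,crop=None,k=1):
    st=manip.state();im=manip.snapshot(name)[:,:,::-1];cv2.imwrite(path.replace('.png','_raw.png'),im)
    if crop: x0,y0,x1,y1=crop;im=im[y0:y1,x0:x1]
    cv2.imwrite(path,cv2.resize(im,None,fx=k,fy=k,interpolation=cv2.INTER_CUBIC));return st
E
python3 - <<'E'
from h import *
im=cv2.imread('pics/top0.png')
a=cv2.resize(im[190:270,165:215],None,fx=7,fy=7,interpolation=cv2.INTER_CUBIC)
b=cv2.resize(im[70:200,265:370],None,fx=4,fy=4,interpolation=cv2.INTER_CUBIC)
o=np.zeros((560,780,3),np.uint8);o[:560,:350]=a;o[:520,355:355+420]=b
cv2.imwrite('pics/crop1.png',o)
s=1.5625
for n,u,v,z in [("A bowl",300,325,.018),("A tail",281,403,.02),("B tail",182,458,.02),("B bowl",266,457,.018),("tip? cab fl",450,249,.096),("cab fr",559,235,.096),("cab bl",428,130,.096),("cab br",535,116,.096),("hl",488,301,.06),("hr",540,296,.06),("tin",524,250,.047),("tin_a",287,262,.025),("tin_b",343,245,.025),("stack",628,265,.051)]:
    print(n,px2w('top',u/s,v/s,z).round(4))
print(w2px('top',[0.19,-.62,.23]))
E
```

```text
A bowl [0.5086 0.2517 0.018 ]
A tail [0.3495 0.2892 0.02  ]
B tail [0.2472 0.4863 0.02  ]
B bowl [0.2442 0.3185 0.018 ]
tip? cab fl [ 0.637 -0.061  0.096]
cab fr [ 0.6578 -0.2776  0.096 ]
cab bl [ 0.8939 -0.027   0.096 ]
cab br [ 0.9157 -0.2486  0.096 ]
hl [ 0.5369 -0.1344  0.06  ]
hr [ 0.5435 -0.2387  0.06  ]
tin [ 0.6441 -0.2158  0.047 ]
tin_a [0.643  0.2784 0.025 ]
tin_b [0.6758 0.1598 0.025 ]
stack [ 0.6035 -0.4229  0.051 ]
(np.float64(522.0337578518001), np.float64(307.1853255026499))
```

View pics/crop1.png

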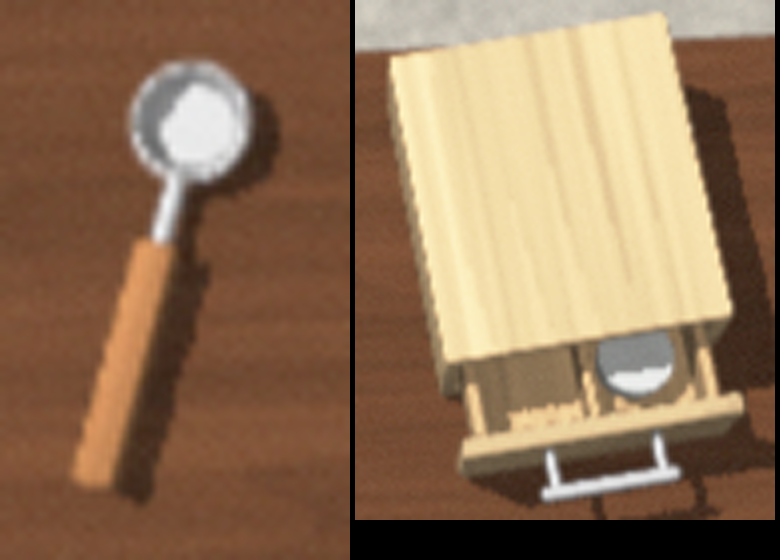

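The crop confirms an orange grip and a round steel bowl at (190,122) in the crop, with the grip end at (93,483). The left compartment is empty and the tin is in the right one at (637,365). The handle bar runs from (545,493) to (678,470).

```bash
cat >> h.py <<'E'
def row(pos,rpy):
    s=manip.state();Rc=R.from_euler('xyz',s['eef_rot'],degrees=True);Rt=R.from_euler('xyz',rpy,degrees=True)
    d=Rc.inv().apply(np.asarray(pos)-s['ee_pos']);w=(Rc.inv()*Rt).as_rotvec(degrees=True)/60
    print('at',s['clock'],s['ee_pos'].round(4),s['eef_rot'].round(1),'row',d.round(4),w.round(3), 'rows>=',max(np.linalg.norm(d)/.0417,np.linalg.norm(w)*60/7.16).round(1))
E
python3 - <<'E'
from h import *
A=lambda x,y:(165+x/7-.5,190+y/7-.5)
B=lambda x,y:(265+(x-355)/4-.5,70+y/4-.5)
P={}
for n,(u,v),z in [("bowl",A(190,122),.018),("tail",A(93,483),.02),("gripend",A(155,241),.02),("fl",B(445,365),.096),("fr",B(730,312),.096),("bl",B(390,58),.096),("br",B(663,12),.096),("hl",B(545,493),.065),("hr",B(678,470),.065),("dl",B(463,466),.022),("frontTopL",B(463,447),.08),("frontTopR",B(742,403),.08),("tin",B(638,367),.047)]:
    P[n]=px2w('top',u,v,z)[:2];print(n,P[n].round(4))
h=lambda a,b:np.degrees(np.arctan2(*(P[b]-P[a])[::-1]))
print('ladle yaw',h('tail','bowl'),h('tail','gripend'),'len',np.linalg.norm(P['bowl']-P['tail']))
for a,b in(('fl','bl'),('fr','br'),('fr','fl'),('br','bl'),('hr','hl'),('frontTopR','frontTopL')):print(a,b,h(a,b),np.linalg.norm(P[b]-P[a]))
print('cab',sum(P[k] for k in('fl','fr','bl','br'))/4)
row([.19,-.621,.34],[180,0,17])
E
```

```text
bowl [0.5121 0.2529]
tail [0.3479 0.2957]
gripend [0.4569 0.2684]
fl [ 0.6327 -0.0578]
fr [ 0.6671 -0.2798]
bl [ 0.8912 -0.0248]
br [ 0.9219 -0.2462]
hl [ 0.5355 -0.1328]
hr [ 0.5502 -0.2371]
dl [ 0.5693 -0.0729]
frontTopL [ 0.571  -0.0697]
frontTopR [ 0.5983 -0.2872]
tin [ 0.64   -0.2151]
ladle yaw -14.60787078803843 -14.075684137167165 len 0.16968516865205904
fl bl 7.269261216421601 0.2605949495965131
fr br 7.516604251153281 0.2570692477734479
fr fl 98.81038018330887 0.22470700107234579
br bl 97.91399056139295 0.2235301204133989
hr hl 98.00903104555339 0.1053756701687173
frontTopR frontTopL 97.1595133685883 0.2192133195330027
cab [ 0.77821952 -0.15213649]
at 0.1 [ 0.1899 -0.6209  0.2316] [-179.9    0.    17. ] row [ 1.000e-04 -2.000e-04 -1.084e-01] [-0.002  0.     0.   ] rows>= 2.6
```

```bash
python3 - <<'E'
from h import *
row([.543,-.185,.30],[180,0,70])
E
python3 -m pendant '[[0,0,-0.05,0,0,0],[0,0,-0.1,0,0,0],[0,0,-0.1,0,0,0]]' 1
```

```text
at 0.1 [ 0.1899 -0.6209  0.2316] [-179.9    0.    17. ] row [ 0.4652 -0.3138 -0.0677] [-0.002 -0.001 -0.883] rows>= 13.6
clock: 0.35
ee_pos: [0.1907, -0.6231, 0.338]
eef_rot: [179.5, -0.0, 17.0]
contact_force: [0.2, -0.5, 0.7]
grip_width: 1.001
gripper_force: 0.0
```

```bash
python3 -m pendant '[[0.465,-0.314,0.03,0,0,-0.88],[0.465,-0.314,0.03,0,0,-0.88],[0.465,-0.314,0.03,0,0,-0.88],[0.465,-0.314,0.03,0,0,-0.88],[0.465,-0.314,0.03,0,0,-0.88],[0.465,-0.314,0.03,0,0,-0.88],[0.465,-0.314,0.03,0,0,-0.88],[0.465,-0.314,0.03,0,0,-0.88],[0.465,-0.314,0.03,0,0,-0.88],[0.465,-0.314,0.03,0,0,-0.88]]'
python3 - <<'E'
from h import *
row([.543,-.185,.22],[180,0,97.8])
E
```

```text
clock: 1.18
ee_pos: [0.4523, -0.2963, 0.31]
eef_rot: [-180.0, -0.0, 69.8]
contact_force: [0.1, 0.1, -0.2]
grip_width: 1.002
gripper_force: 0.0
at 1.1833 [ 0.4523 -0.2963  0.31  ] [-180.    -0.    69.8] row [0.1358 0.0467 0.09  ] [-0.001 -0.    -0.467] rows>= 4.1
```

```bash
python3 -m pendant '[[0.136,0.047,0.09,0,0,-0.467],[0.136,0.047,0.09,0,0,-0.467],[0.136,0.047,0.09,0,0,-0.467],[0.136,0.047,0.09,0,0,-0.467],[0.136,0.047,0.09,0,0,-0.467],[0.136,0.047,0.09,0,0,-0.467],[0.136,0.047,0.09,0,0,-0.467]]'
python3 - <<'E'
from h import *
s=snap('wrist','pics/w1.png',None,1.5)
row([.543,-.185,.22],[180,0,97.8])
print([np.round(w2px('wrist',p,s),1)*1.5 for p in ([.5355,-.1328,.065],[.5502,-.2371,.065],[.571,-.0697,.08])])
E
```

```text
clock: 1.77
ee_pos: [0.5424, -0.1875, 0.2201]
eef_rot: [-179.9, 0.0, 97.8]
contact_force: [0.2, -0.6, -0.3]
grip_width: 0.996
gripper_force: 0.0
at 1.8167 [ 0.5423 -0.1885  0.2207] [-1.80e+02  1.00e-01  9.77e+01] row [0.0033 0.0012 0.0007] [-0.     0.001 -0.002] rows>= 0.1
[array([388.2, 190.5]), array([388.95, 336.15]), array([461.4,  94.2])]
```

View pics/w1.png

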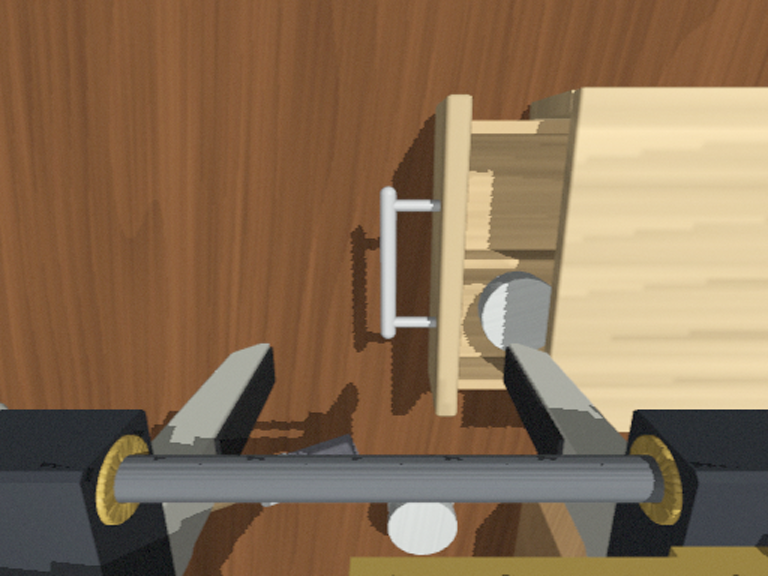

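The picture shows the handle bar at column 388, rows 187 to 338, exactly where the estimate puts it. The tin stands in the right compartment at (517,313). I'll narrow the jaws and descend astride the bar.

```bash
python3 -m pendant '[[0.003,0.001,0,0,0,0],[0.003,0.001,0,0,0,0],[0.003,0.001,0,0,0,0],[0.003,0.001,0,0,0,0],[0.003,0.001,0.03,0,0,0],[0.003,0.001,0.06,0,0,0],[0.003,0.001,0.09,0,0,0],[0.003,0.001,0.11,0,0,0],[0.003,0.001,0.11,0,0,0]]' 0.24 20
python3 - <<'E'
from h import *
row([.543,-.185,.056],[180,0,97.8])
E
```

```text
clock: 2.57
ee_pos: [0.5401, -0.1834, 0.1065]
eef_rot: [-179.5, -0.2, 97.8]
contact_force: [-0.2, 0.3, 0.5]
grip_width: 0.401
gripper_force: 0.0
at 2.5667 [ 0.5401 -0.1834  0.1065] [-179.5   -0.2   97.8] row [-0.0021  0.0031  0.0504] [-0.008 -0.003 -0.   ] rows>= 1.2
```

```bash
python3 -m pendant '[[0,0,0,0,0,0],[0,0,0,0,0,0],[0,0,0,0,0,0],[0,0,0,0,0,0],[0,0,0,0,0,0]]'
python3 - <<'E'
from h import *
row([.543,-.185,.056],[180,0,97.8])
E
```

```text
clock: 2.98
ee_pos: [0.5441, -0.1837, 0.1117]
eef_rot: [179.9, 0.1, 97.8]
contact_force: [-0.7, -0.3, -0.0]
grip_width: 0.237
gripper_force: 0.0
at 2.9833 [ 0.5441 -0.1837  0.1117] [1.799e+02 1.000e-01 9.780e+01] row [-0.0011 -0.0014  0.0557] [0.002 0.001 0.   ] rows>= 1.3
```

```bash
python3 -m pendant '[[0,-0.001,0.01,0,0,0],[0,-0.001,0.02,0,0,0],[0,-0.001,0.03,0,0,0],[0,-0.001,0.04,0,0,0],[0,-0.001,0.05,0,0,0],[0,-0.001,0.055,0,0,0],[0,-0.001,0.055,0,0,0],[0,-0.001,0.055,0,0,0]]'
```

```text
clock: 3.65
ee_pos: [0.5423, -0.1835, 0.0549]
eef_rot: [-180.0, -0.0, 97.8]
contact_force: [-0.2, -0.1, -0.1]
grip_width: 0.241
gripper_force: 0.0
```

```bash
python3 -m pendant '[[0,0,0,0,0,0],[0,0,0,0,0,0],[0,0,0,0,0,0],[0,0,0,0,0,0]]' 0 30
```

```text
clock: 3.98
ee_pos: [0.542, -0.1838, 0.0559]
eef_rot: [-180.0, 0.0, 97.8]
contact_force: [-1.3, -0.1, 1.7]
grip_width: 0.108
gripper_force: 30.0
```

```bash
python3 -m pendant '[[0,-0.01,0,0,0,0],[0,-0.02,0,0,0,0],[0,-0.03,0,0,0,0],[0,-0.04,0,0,0,0],[0,-0.05,0,0,0,0],[0,-0.058,0,0,0,0],[0,-0.064,0,0,0,0],[0,-0.068,0,0,0,0],[0,-0.071,0,0,0,0],[0,-0.071,0,0,0,0]]'
```

```text
clock: 4.82
ee_pos: [0.4714, -0.1934, 0.0558]
eef_rot: [-180.0, 0.0, 97.8]
contact_force: [0.4, 0.7, 3.6]
grip_width: 0.107
gripper_force: 30.0
```

```bash
python3 -m pendant '[[0,-0.002,0,0,0,0],[0,-0.004,0,0,0,0],[0,-0.006,0,0,0,0],[0,-0.006,0,0,0,0],[0,-0.006,0,0,0,0]]'
```

```text
clock: 5.23
ee_pos: [0.4691, -0.1937, 0.0558]
eef_rot: [179.6, 0.0, 97.9]
contact_force: [5.0, 0.8, 1.2]
grip_width: 0.108
gripper_force: 30.0
```

The drawer is at its stop: 73.6 mm travelled with the force rising. Next I release and lift.

```bash
python3 -m pendant '[[0,0.003,0,0,0,0],[0,0.003,0,0,0,0],[0,0.003,0,0,0,0],[0,0.003,-0.02,0,0,0],[0,0.003,-0.04,0,0,0],[0,0.003,-0.07,0,0,0],[0,0.003,-0.11,0,0,0],[0,0.003,-0.15,0,0,0],[0,0.003,-0.18,0,0,0],[0,0.003,-0.18,0,0,0]]' 0.24
python3 - <<'E'
from h import *
t=np.array([.3479,.2957]);u=np.array([np.cos(np.radians(-14.5)),np.sin(np.radians(-14.5))])
g=t+.052*u;print(g)
row([g[0],g[1],.23],[180,0,150])
E
```

```text
clock: 6.07
ee_pos: [0.4714, -0.1946, 0.241]
eef_rot: [179.5, 0.3, 97.8]
contact_force: [0.6, 0.2, 0.8]
grip_width: 0.24
gripper_force: 0.0
[0.39824368 0.28268024]
at 6.0667 [ 0.4714 -0.1946  0.241 ] [179.5   0.3  97.8] row [ 0.4829 -0.008   0.0082] [ 0.005  0.009 -0.87 ] rows>= 11.6
```

```bash
python3 -m pendant '[[0.04,0.02,0,0,0,-0.1],[0.08,0.04,0,0,0,-0.2],[0.12,0.05,0,0,0,-0.3],[0.16,0.05,0,0,0,-0.4],[0.2,0.05,0,0,0,-0.5],[0.24,0.05,0,0,0,-0.6],[0.28,0.05,0,0,0,-0.7],[0.32,0.04,0,0,0,-0.8],[0.36,0.03,0,0,0,-0.87],[0.4,0.02,0,0,0,-0.87]]' 0.7
python3 - <<'E'
from h import *
row([.398,.283,.22],[180,0,165.5])
E
```

```text
clock: 6.9
ee_pos: [0.4325, 0.2053, 0.234]
eef_rot: [-179.8, -0.1, 150.1]
contact_force: [0.9, 0.4, 0.1]
grip_width: 0.698
gripper_force: 0.0
at 6.9 [0.4325 0.2053 0.234 ] [-1.798e+02 -1.000e-01  1.501e+02] row [0.0686 0.0502 0.0139] [-0.003 -0.002 -0.256] rows>= 2.1
```

```bash
python3 -m pendant '[[0.069,0.05,0.014,0,0,-0.256],[0.069,0.05,0.014,0,0,-0.256],[0.069,0.05,0.014,0,0,-0.256],[0.069,0.05,0.014,0,0,-0.256],[0.069,0.05,0.014,0,0,-0.256],[0.069,0.05,0.014,0,0,-0.256]]' 0.7
python3 - <<'E'
from h import *
s=snap('wrist','pics/w2.png',None,1.5)
row([.398,.283,.22],[180,0,165.5])
print([np.round(w2px('wrist',p,s),1)*1.5 for p in ([.3479,.2957,.02],[.4569,.2684,.02],[.5121,.2529,.018])])
E
```

```text
clock: 7.4
ee_pos: [0.4004, 0.2807, 0.2207]
eef_rot: [-179.8, -0.0, 165.2]
contact_force: [0.4, 0.2, 0.0]
grip_width: 0.699
gripper_force: 0.0
at 7.45 [0.4006 0.2808 0.2209] [-179.9    0.   165.1] row [0.0031 0.0015 0.0009] [-0.002  0.    -0.006] rows>= 0.1
[array([390.9, 184.8]), array([392.55, 322.2 ]), array([391.5, 382.2])]
```

View pics/w2.png

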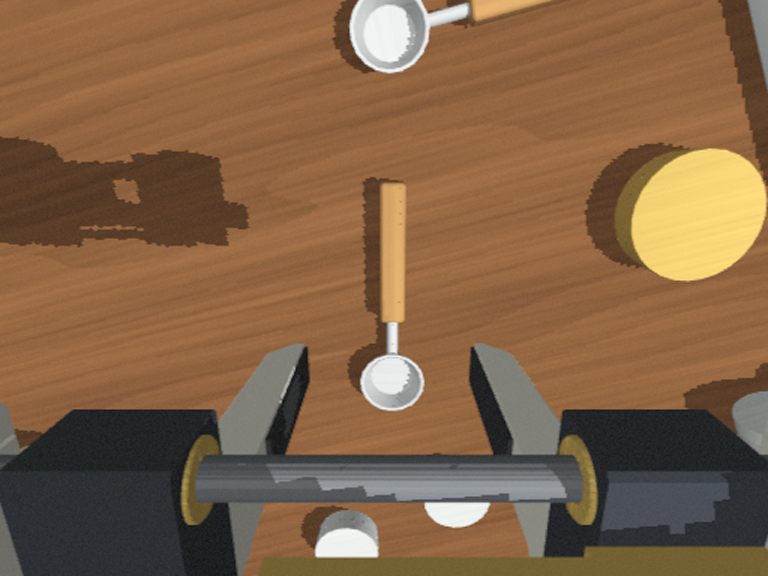

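The picture shows the ladle grip from (393,183) to (393,322), aligned with the tool, with the bowl at (392,382) and the other ladle well away at the top. I'll descend and grip.

```bash
python3 -m pendant '[[0.003,0.002,0.04,0,0,0],[0.003,0.002,0.08,0,0,0],[0.003,0.002,0.12,0,0,0],[0.003,0.002,0.15,0,0,0],[0.003,0.002,0.175,0,0,0],[0.003,0.002,0.175,0,0,0],[0.003,0.002,0.175,0,0,0],[0.003,0.002,0.175,0,0,0]]' 0.7
python3 - <<'E'
from h import *
row([.3985,.2830,.0165],[180,0,165.5])
E
```

```text
clock: 8.12
ee_pos: [0.3984, 0.2858, 0.0477]
eef_rot: [179.9, 0.1, 165.3]
contact_force: [-0.1, -0.9, 0.4]
grip_width: 0.706
gripper_force: 0.0
at 8.1167 [0.3984 0.2858 0.0477] [1.799e+02 1.000e-01 1.653e+02] row [-0.0008 -0.0028  0.0312] [ 0.002  0.001 -0.004] rows>= 0.8
```

```bash
python3 -m pendant '[[0,-0.001,0.01,0,0,0],[0,-0.002,0.02,0,0,0],[0,-0.002,0.027,0,0,0],[0,-0.002,0.03,0,0,0],[0,-0.002,0.03,0,0,0],[0,-0.002,0.03,0,0,0]]'
```

```text
clock: 8.62
ee_pos: [0.3966, 0.2839, 0.0163]
eef_rot: [-180.0, -0.0, 165.4]
contact_force: [-0.2, -0.1, 0.5]
grip_width: 0.699
gripper_force: 0.0
```

```bash
python3 -m pendant '[[0,0,0,0,0,0],[0,0,0,0,0,0],[0,0,0,0,0,0],[0,0,0,0,0,0],[0,0,0,0,0,0],[0,0,0,0,0,0],[0,0,0,0,0,0],[0,0,0,0,0,0]]' 0 35
```

```text
clock: 9.28
ee_pos: [0.3968, 0.2838, 0.0165]
eef_rot: [180.0, 0.0, 165.4]
contact_force: [0.3, -0.1, -0.0]
grip_width: 0.21
gripper_force: 35.0
```

```bash
cat >> h.py <<'E'
D=np.array([.6261,-.1722,.022]);YAW=7.8;G=-.150;H=.0165
def place(xt,h,th,y=.0465):
    Rz=R.from_euler('z',YAW,degrees=True);RL=Rz*R.from_euler('y',th,degrees=True)
    p=D+Rz.apply([xt,y,h])+RL.apply([G,0,H])
    rpy=(RL*R.from_euler('y',180,degrees=True)).as_euler('xyz',degrees=True)
    print((xt,h,th),p.round(4),rpy.round(1));row(p,rpy)
E
python3 -m pendant '[[0,0,-0.03,0,0,0],[0,0,-0.07,0,0,0],[0,0,-0.11,0,0,0],[0,0,-0.15,0,0,0],[0,0,-0.19,0,0,0],[0,0,-0.21,0,0,0],[0,0,-0.21,0,0,0],[0,0,-0.21,0,0,0]]'
python3 - <<'E'
from h import *
place(-.01,.10,0);place(-.01,.08,20)
E
```

```text
clock: 9.95
ee_pos: [0.3969, 0.2836, 0.2269]
eef_rot: [180.0, 0.1, 165.4]
contact_force: [0.2, -0.2, -1.1]
grip_width: 0.214
gripper_force: 35.0
(-0.01, 0.1, 0) [ 0.4613 -0.1478  0.1385] [ 180.     0.  -172.2]
at 9.95 [0.3969 0.2836 0.2269] [1.800e+02 1.000e-01 1.654e+02] row [-0.1712 -0.4012  0.0884] [ 0.     0.002 -0.374] rows>= 10.7
(-0.01, 0.08, 20) [ 0.4758 -0.1459  0.1688] [ 180.   -20.  -172.2]
at 9.95 [0.3969 0.2836 0.2269] [1.800e+02 1.000e-01 1.654e+02] row [-0.1848 -0.3956  0.0581] [ 0.066  0.331 -0.37 ] rows>= 10.6
```

```bash
python3 -m pendant '[[-0.03,-0.03,0,0,0,-0.04],[-0.06,-0.06,0,0.01,0.03,-0.08],[-0.09,-0.09,0,0.01,0.07,-0.12],[-0.11,-0.13,0,0.02,0.1,-0.16],[-0.13,-0.165,0,0.03,0.13,-0.2],[-0.145,-0.2,0,0.04,0.17,-0.24],[-0.155,-0.24,0,0.05,0.21,-0.28],[-0.165,-0.28,0,0.06,0.25,-0.32],[-0.175,-0.32,0,0.066,0.29,-0.35],[-0.18,-0.36,0,0.066,0.33,-0.37]]'
python3 - <<'E'
from h import *
place(-.01,.12,20);place(-.01,.08,20)
E
```

```text
clock: 10.78
ee_pos: [0.4792, -0.1123, 0.2239]
eef_rot: [179.9, -20.4, -172.1]
contact_force: [1.2, 0.3, -1.2]
grip_width: 0.209
gripper_force: 35.0
(-0.01, 0.12, 20) [ 0.4758 -0.1459  0.2088] [ 180.   -20.  -172.2]
at 10.7833 [ 0.4792 -0.1123  0.2239] [ 179.9  -20.4 -172.1] row [ 0.0022 -0.0328  0.0169] [ 0.    -0.006  0.002] rows>= 0.9
(-0.01, 0.08, 20) [ 0.4758 -0.1459  0.1688] [ 180.   -20.  -172.2]
at 10.7833 [ 0.4792 -0.1123  0.2239] [ 179.9  -20.4 -172.1] row [-0.0117 -0.0329  0.0544] [ 0.    -0.006  0.002] rows>= 1.5
```

```bash
python3 -m pendant '[[0,-0.02,0.01,0,0,0],[0.002,-0.033,0.017,0,0,0],[0.002,-0.033,0.017,0,0,0],[0.002,-0.033,0.017,0,0,0],[0.002,-0.033,0.017,0,0,0]]'
python3 - <<'E'
from h import *
s=snap('wrist','pics/w3.png');snap('top','pics/t3.png')
a=cv2.imread('pics/w3_raw.png');b=cv2.imread('pics/t3_raw.png')[60:220,250:380]
b=cv2.resize(b,None,fx=2.35,fy=2.35,interpolation=cv2.INTER_CUBIC)[:376]
o=np.zeros((384,800,3),np.uint8);a=a[:,:490];o[:,:490]=a;o[:b.shape[0],492:492+b.shape[1]]=b[:,:308];cv2.imwrite('pics/c3.png',o)
place(-.01,.12,20)
Rz=R.from_euler('z',YAW,degrees=True)
for p in ([-.1235,.111,.058],[-.1235,-.111,.058],[-.1075,.004,.034],[.0225,.113,.074],[.0225,.0465,.074],[-.01,.0465,.12],[-.21,.0465,.19]):
    q=D+Rz.apply(p);t=np.array(w2px('top',q));print(p,np.round(w2px('wrist',q,s),0),((t-[250,60])*2.35+[492,0]).round(0))
E
```

```text
clock: 11.2
ee_pos: [0.4768, -0.141, 0.2112]
eef_rot: [179.9, -20.1, -171.9]
contact_force: [0.4, 0.4, -1.4]
grip_width: 0.21
gripper_force: 35.0
(-0.01, 0.12, 20) [ 0.4758 -0.1459  0.2088] [ 180.   -20.  -172.2]
at 11.3 [ 0.4773 -0.1412  0.2118] [ 180.   -20.  -171.9] row [ 0.001  -0.0044  0.0035] [-0.001  0.     0.004] rows>= 0.1
[-0.1235, 0.111, 0.058] [319. 253.] [600. 346.]
[-0.1235, -0.111, 0.058] [ 97. 252.] [767. 318.]
[-0.1075, 0.004, 0.034] [215. 264.] [675. 324.]
[0.0225, 0.113, 0.074] [326. 415.] [579. 236.]
[0.0225, 0.0465, 0.074] [254. 415.] [628. 228.]
[-0.01, 0.0465, 0.12] [253. 412.] [637. 242.]
[-0.21, 0.0465, 0.19] [252. 135.] [677. 390.]
```

View pics/c3.png

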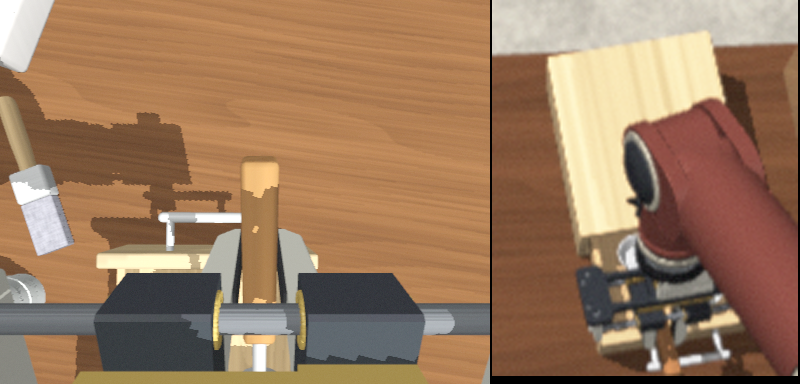

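The wrist picture shows the ladle straight in the jaws, with its tail at (260,160). The front board's ends are at (97,258) and (318,257), as predicted, so I'll go on.

Run:
```python
from h import *
place(-.01,.06,20);place(.005,.022,20)
```

```text
(-0.01, 0.06, 20) [ 0.4758 -0.1459  0.1488] [ 180.   -20.  -172.2]
at 11.3 [ 0.4773 -0.1412  0.2118] [ 180.   -20.  -171.9] row [-0.0196 -0.0045  0.0599] [-0.001  0.     0.004] rows>= 1.5
(0.005, 0.022, 20) [ 0.4907 -0.1438  0.1108] [ 180.   -20.  -172.2]
at 11.3 [ 0.4773 -0.1412  0.2118] [ 180.   -20.  -171.9] row [-0.0466 -0.0045  0.0905] [-0.001  0.     0.004] rows>= 2.4
```

```bash
python3 -m pendant '[[-0.01,-0.004,0.03,0,0,0.004],[-0.02,-0.0045,0.06,0,0,0.004],[-0.02,-0.0045,0.06,0,0,0.004],[-0.03,-0.0045,0.07,0,0,0.004],[-0.038,-0.0045,0.08,0,0,0.004],[-0.0466,-0.0045,0.0905,0,0,0.004],[-0.0466,-0.0045,0.0905,0,0,0.004],[-0.0466,-0.0045,0.0905,0,0,0.004],[-0.0466,-0.0045,0.0905,0,0,0.004]]'
python3 - <<'E'
from h import *
place(.005,.022,20);place(.05,.012,20);place(.1,.006,20)
E
```

```text
clock: 12.05
ee_pos: [0.4906, -0.1462, 0.1107]
eef_rot: [-179.9, -20.0, -172.4]
contact_force: [0.0, -0.6, -0.8]
grip_width: 0.213
gripper_force: 35.0
(0.005, 0.022, 20) [ 0.4907 -0.1438  0.1108] [ 180.   -20.  -172.2]
at 12.05 [ 0.4906 -0.1462  0.1107] [-179.9  -20.  -172.4] row [-0.0003  0.0023 -0.0003] [-0.001 -0.    -0.004] rows>= 0.1
(0.05, 0.012, 20) [ 0.5353 -0.1377  0.1008] [ 180.   -20.  -172.2]
at 12.05 [ 0.4906 -0.1462  0.1107] [-179.9  -20.  -172.4] row [-0.0461  0.0025 -0.0063] [-0.001 -0.    -0.004] rows>= 1.1
(0.1, 0.006, 20) [ 0.5848 -0.1309  0.0948] [ 180.   -20.  -172.2]
at 12.05 [ 0.4906 -0.1462  0.1107] [-179.9  -20.  -172.4] row [-0.0951  0.0027 -0.0178] [-0.001 -0.    -0.004] rows>= 2.3
```

```bash
python3 -m pendant '[[-0.015,0.002,-0.002,0,0,-0.003],[-0.03,0.0025,-0.004,0,0,-0.004],[-0.046,0.0025,-0.006,0,0,-0.004],[-0.06,0.0025,-0.01,0,0,-0.004],[-0.075,0.0025,-0.013,0,0,-0.004],[-0.086,0.0025,-0.016,0,0,-0.004],[-0.093,0.0025,-0.0175,0,0,-0.004],[-0.093,0.0025,-0.0175,0,0,-0.004],[-0.093,0.0025,-0.0175,0,0,-0.004]]'
python3 - <<'E'
from h import *
place(.1,.004,20);place(.1,.004,10);place(.1,.002,2);place(.1,.0015,0)
E
```

```text
clock: 12.8
ee_pos: [0.5822, -0.1316, 0.0951]
eef_rot: [-180.0, -20.1, -172.2]
contact_force: [0.0, 0.0, -1.8]
grip_width: 0.213
gripper_force: 35.0
(0.1, 0.004, 20) [ 0.5848 -0.1309  0.0928] [ 180.   -20.  -172.2]
at 12.8 [ 0.5822 -0.1316  0.0951] [-180.   -20.1 -172.2] row [-0.0033  0.0003  0.0012] [-0.001 -0.001  0.   ] rows>= 0.1
(0.1, 0.004, 10) [ 0.5753 -0.1322  0.0683] [ 180.   -10.  -172.2]
at 12.8 [ 0.5822 -0.1316  0.0951] [-180.   -20.1 -172.2] row [-0.0028  0.0003  0.0275] [-0.001 -0.168  0.   ] rows>= 1.4
(0.1, 0.002, 2) [ 0.5709 -0.1328  0.0457] [ 180.    -2.  -172.2]
at 12.8 [ 0.5822 -0.1316  0.0951] [-180.   -20.1 -172.2] row [-0.0063  0.0003  0.0502] [-0.001 -0.301  0.   ] rows>= 2.5
(0.1, 0.0015, 0) [ 0.5703 -0.1329  0.04  ] [ 180.     0.  -172.2]
at 12.8 [ 0.5822 -0.1316  0.0951] [-180.   -20.1 -172.2] row [-0.0076  0.0003  0.0558] [-0.001 -0.335  0.   ] rows>= 2.8
```

```bash
python3 -m pendant '[[-0.003,0,0.007,0,-0.042,0],[-0.003,0,0.014,0,-0.084,0],[-0.003,0,0.0275,0,-0.168,0],[-0.004,0,0.035,0,-0.21,0],[-0.005,0,0.043,0,-0.255,0],[-0.006,0,0.048,0,-0.29,0],[-0.006,0,0.05,0,-0.3,0],[-0.006,0,0.05,0,-0.3,0],[-0.006,0,0.05,0,-0.3,0]]'
python3 - <<'E'
from h import *
place(.1,.001,0)
E
```

```text
clock: 13.55
ee_pos: [0.571, -0.1336, 0.0462]
eef_rot: [-179.9, -2.1, -172.2]
contact_force: [0.1, -0.1, -1.3]
grip_width: 0.21
gripper_force: 35.0
(0.1, 0.001, 0) [ 0.5703 -0.1329  0.0395] [ 180.     0.  -172.2]
at 13.55 [ 0.571  -0.1336  0.0462] [-179.9   -2.1 -172.2] row [0.0004 0.0008 0.0067] [-0.001 -0.034 -0.   ] rows>= 0.3
```

```bash
python3 -m pendant '[[0,0.001,0.002,0,-0.01,0],[0,0.001,0.004,0,-0.02,0],[0,0.001,0.006,0,-0.034,0],[0,0.001,0.007,0,-0.034,0],[0,0.001,0.007,0,-0.034,0],[0,0.001,0.007,0,-0.034,0]]'
python3 - <<'E'
from h import *
place(.1,.000,0)
E
```

```text
clock: 14.05
ee_pos: [0.5707, -0.1322, 0.0387]
eef_rot: [-180.0, -0.0, -172.2]
contact_force: [-0.6, 0.4, -0.5]
grip_width: 0.214
gripper_force: 35.0
(0.1, 0.0, 0) [ 0.5703 -0.1329  0.0385] [ 180.     0.  -172.2]
at 14.05 [ 0.5707 -0.1322  0.0387] [-180.    -0.  -172.2] row [ 0.0005 -0.0006  0.0002] [-0.    -0.     0.001] rows>= 0.0
```

```bash
python3 -m pendant '[[0,0,0.001,0,0,0],[0,0,0.001,0,0,0],[0,0,0.001,0,0,0],[0,0,0.001,0,0,0],[0,0,0,0,0,0],[0,0,-0.01,0,0,0],[0,0,-0.03,0,0,0],[0,0,-0.06,0,0,0],[0,0,-0.1,0,0,0],[0,0,-0.14,0,0,0]]' 0.36
```

```text
clock: 14.88
ee_pos: [0.57, -0.132, 0.1804]
eef_rot: [180.0, -0.1, -172.1]
contact_force: [-0.1, -0.0, -0.0]
grip_width: 0.357
gripper_force: 0.0
```

```bash
python3 -m pendant '[[0.03,0,-0.02,0,0,0],[0.05,0,-0.06,0,0,0],[0.05,0,-0.08,0,0,0],[0.05,0,-0.08,0,0,0],[0.05,0,-0.08,0,0,0]]' 0.2
python3 - <<'E'
from h import *
s=snap('wrist','pics/w4.png',None,1.5);print(s['ee_pos'],s['eef_rot'])
Rz=R.from_euler('z',YAW,degrees=True)
for p in ([-.1075,.0465,0],[-.1,.0465,.02],[.0225,.0465,.06],[.015,.0465,.02]):
    print(p,np.round(w2px('wrist',D+Rz.apply(p),s),0)*1.5)
E
```

```text
clock: 15.3
ee_pos: [0.5216, -0.1389, 0.2607]
eef_rot: [-179.9, 0.2, -172.2]
contact_force: [-0.1, 0.7, -0.0]
grip_width: 0.209
gripper_force: 0.0
[ 0.52155309 -0.13887748  0.26069561] [-1.79858150e+02  1.66846657e-01 -1.72180356e+02]
[-0.1075, 0.0465, 0] [388.5 234. ]
[-0.1, 0.0465, 0.02] [388.5 247.5]
[0.0225, 0.0465, 0.06] [388.5 403.5]
[0.015, 0.0465, 0.02] [388.5 372. ]
```

View pics/w4.png

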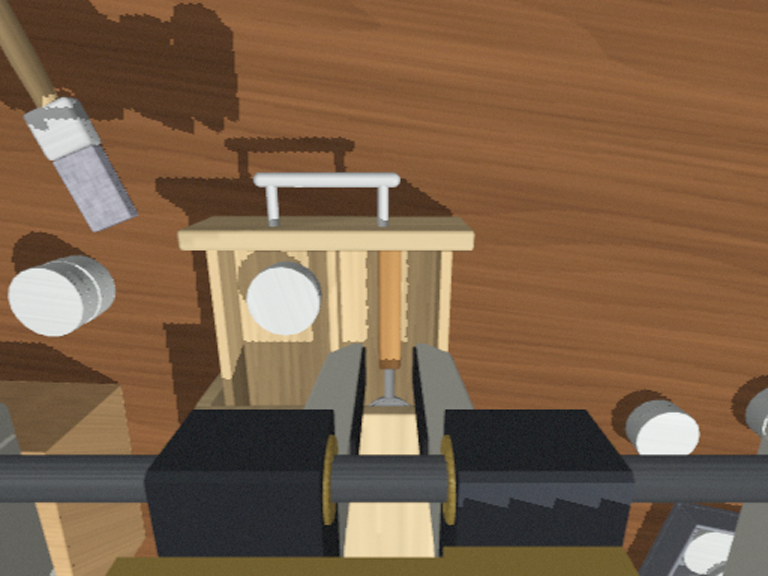

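The picture shows the ladle flat and bowl up in the left compartment, with its grip from (390,250) to (390,370). The tin is upright at (284,298) and the handle at (327,180). Now I'll go in front of the handle and push.

Run:
```python
from h import *
row([.4394,-.198,.20],[180,0,-172.2]);row([.4394,-.198,.055],[180,0,-172.2])
```

```text
at 15.35 [ 0.5209 -0.1391  0.2591] [-179.9    0.  -172.2] row [ 0.0888 -0.0472  0.0592] [-0.001  0.     0.   ] rows>= 2.8
at 15.35 [ 0.5209 -0.1391  0.2591] [-179.9    0.  -172.2] row [ 0.0888 -0.047   0.2042] [-0.001  0.     0.   ] rows>= 5.5
```

```bash
python3 -m pendant '[[0.035,-0.02,0.01,0,0,0],[0.065,-0.035,0.02,0,0,0],[0.089,-0.047,0.03,0,0,0],[0.089,-0.047,0.06,0,0,0],[0.089,-0.047,0.09,0,0,0],[0.089,-0.047,0.12,0,0,0],[0.089,-0.047,0.12,0,0,0],[0.089,-0.047,0.12,0,0,0]]' 0
python3 - <<'E'
from h import *
row([.4394,-.198,.055],[180,0,-172.2])
E
```

```text
clock: 16.02
ee_pos: [0.4381, -0.197, 0.1372]
eef_rot: [179.8, -0.3, -172.1]
contact_force: [-1.2, -0.0, -0.1]
grip_width: 0.008
gripper_force: 0.0
at 16.0167 [ 0.4381 -0.197   0.1372] [ 179.8   -0.3 -172.1] row [-0.0015 -0.0013  0.0822] [ 0.003 -0.004  0.002] rows>= 2.0
```

```bash
python3 -m pendant '[[0,-0.001,0.025,0,0,0],[0,-0.001,0.05,0,0,0],[0,-0.001,0.07,0,0,0],[0,-0.001,0.082,0,0,0],[0,-0.001,0.082,0,0,0],[0,-0.001,0.082,0,0,0],[0,-0.001,0.082,0,0,0]]'
```

```text
clock: 16.6
ee_pos: [0.4409, -0.1987, 0.0583]
eef_rot: [-179.9, 0.1, -172.2]
contact_force: [-0.2, 0.1, 0.8]
grip_width: 0.007
gripper_force: 0.0
```

```bash
python3 -m pendant '[[-0.008,0,0,0,0,0],[-0.014,0,0,0,0,0],[-0.019,0,0,0,0,0],[-0.025,0,0,0,0,0],[-0.032,0,0,0,0,0],[-0.04,0,0,0,0,0],[-0.048,0,0,0,0,0],[-0.056,0,0,0,0,0],[-0.064,0,0,0,0,0],[-0.072,0,0,0,0,0]]'
```

```text
clock: 17.43
ee_pos: [0.5116, -0.1891, 0.0566]
eef_rot: [-180.0, -0.0, -172.2]
contact_force: [-2.7, -2.0, 1.4]
grip_width: 0.001
gripper_force: 1.3
```

```bash
python3 -m pendant '[[-0.008,0,0,0,0,0],[-0.016,0,0,0,0,0],[-0.024,0,0,0,0,0],[-0.032,0,0,0,0,0],[-0.04,0,0,0,0,0],[-0.047,0,0,0,0,0],[-0.053,0,0,0,0,0],[-0.058,0,0,0,0,0],[-0.06,0,0,0,0,0],[-0.06,0,0,0,0,0]]'
```

```text
clock: 18.27
ee_pos: [0.5713, -0.1799, 0.0568]
eef_rot: [180.0, 0.1, -172.1]
contact_force: [-0.1, 0.5, -0.2]
grip_width: 0.005
gripper_force: 0.0
```

```bash
python3 -m pendant '[[-0.003,0,0,0,0,0],[-0.006,0,0,0,0,0],[-0.009,0,0,0,0,0],[-0.012,0,0,0,0,0],[-0.014,0,0,0,0,0],[-0.016,0,0,0,0,0],[-0.018,0,0,0,0,0],[-0.018,0,0,0,0,0]]'
```

```text
clock: 18.93
ee_pos: [0.5836, -0.1783, 0.0564]
eef_rot: [-180.0, -0.7, -172.2]
contact_force: [-9.8, 0.3, 7.8]
grip_width: 0.0
gripper_force: 5.3
```

```bash
python3 -m pendant '[[-0.002,0,0,0,0,0],[-0.004,0,0,0,0,0],[-0.004,0,0,0,0,0],[-0.004,0,0,0,0,0]]'
```

```text
clock: 19.27
ee_pos: [0.5837, -0.1784, 0.0563]
eef_rot: [-179.9, -1.1, -172.2]
contact_force: [-17.4, -0.1, 13.2]
grip_width: 0.008
gripper_force: 8.8
```

```bash
python3 -m pendant '[[0.015,0,0,0,0,0],[0.05,0,0,0,0,0],[0.08,0,-0.02,0,0,0],[0.08,0,-0.05,0,0,0],[0.08,0,-0.09,0,0,0],[0.08,0,-0.13,0,0,0],[0.08,0,-0.17,0,0,0],[0.08,0,-0.2,0,0,0],[0.08,0,-0.2,0,0,0],[0.08,0,-0.2,0,0,0]]'
python3 - <<'E'
from h import *
snap('wrist','pics/w5.png');snap('top','pics/t5.png')
a=cv2.imread('pics/w5_raw.png');b=cv2.imread('pics/t5_raw.png')[60:220,250:380]
b=cv2.resize(b,None,fx=2.35,fy=2.35,interpolation=cv2.INTER_CUBIC)[:376]
o=np.zeros((384,800,3),np.uint8);o[:,:490]=a[:,:490];o[:b.shape[0],492:492+b.shape[1]]=b;cv2.imwrite('pics/c5.png',o)
E
```

```text
clock: 20.1
ee_pos: [0.5147, -0.1886, 0.2588]
eef_rot: [-179.8, 0.3, -172.2]
contact_force: [-0.7, 0.5, -0.7]
grip_width: 0.004
gripper_force: 0.0
```

View pics/c5.png

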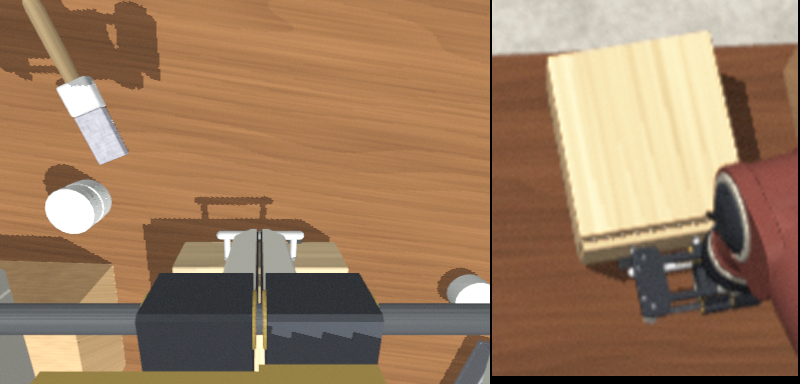

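Run:
```python
from h import *
st=manip.state();c=np.array([.7782,-.1521,0]);Rz=R.from_euler('z',YAW,degrees=True).inv()
g=cv2.imread('pics/w5_raw.png').mean(2)
for u in (222,300):
    v=226+np.argmax(np.where(g[226:245,u]>190,1,0));w=226+18-np.argmax(np.where(g[226:245,u]>190,1,0)[::-1])
    for r in(v,w):
        print(u,r,Rz.apply(px2w('wrist',u,r,.062,st)-c).round(4))
g=cv2.imread('pics/w4_raw.png').mean(2);st={'ee_pos':np.array([.52155,-.13888,.2607]),'eef_rot':[-179.86,.167,-172.18]}
print('open, bar y=180/1.5',Rz.apply(px2w('wrist',327/1.5,180/1.5,.062,st)-c).round(4))
```

```text
222 233 [-0.1891 -0.0476  0.062 ]
222 238 [-0.1822 -0.0479  0.062 ]
300 233 [-0.1892  0.0502  0.062 ]
300 238 [-0.1823  0.0504  0.062 ]
open, bar y=180/1.5 [-3.104e-01  3.000e-04  6.200e-02]
```

```bash
python3 -m pendant '[[-0.04,0,0,0,0,0],[-0.08,0,0,0,0,0],[-0.12,0,0,0,0,0],[-0.13,0,0,0,0,0],[-0.13,0,0,0,0,0],[-0.13,0,0,0,0,0],[-0.13,0,0,0,0,0],[-0.13,0,0,0,0,0],[-0.13,0,0,0,0,0]]'
python3 - <<'E'
from h import *
s=snap('wrist','pics/w6.png',(130,60,390,260),3);print(s['ee_pos'],s['eef_rot'])
np.save('s6.npy',np.r_[s['ee_pos'],s['eef_rot']])
E
```

```text
clock: 20.95
ee_pos: [0.6406, -0.1718, 0.2568]
eef_rot: [-179.9, -0.1, -172.2]
contact_force: [0.1, -0.9, 0.1]
grip_width: 0.004
gripper_force: 0.0
[ 0.64061061 -0.17183618  0.25678037] [-1.79917581e+02 -6.28708083e-02 -1.72229180e+02]
```

View pics/w6.png

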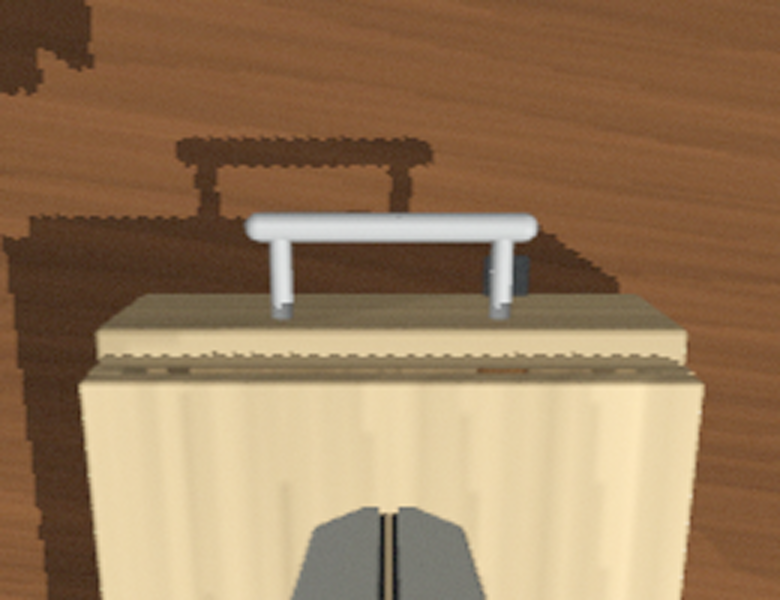

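```bash
python3 - <<'E'
from h import *
a=np.load('s6.npy');st={'ee_pos':a[:3],'eef_rot':a[3:]}
c=np.array([.7782,-.1521,0]);Rz=R.from_euler('z',YAW,degrees=True).inv()
for n,u,r,z in [('cab edge',392,382,.096),('board front',392,329,.08),('board back',392,359,.08),('bar',392,227,.062),('bar lo',392,240,.06),('dark',508,275,0)]:
    print(n,Rz.apply(px2w('wrist',130+u/3-.33,60+r/3-.33,z,st)-c).round(4))
print('expected rows')
E
python3 - <<'E'
import cv2
im=cv2.imread('pics/w6_raw.png');print(im[145:160:3,288:308:3].tolist())
E
```

```text
cab edge [-0.1297 -0.0003  0.096 ]
board front [-0.1455 -0.0003  0.08  ]
board back [-0.134  -0.0003  0.08  ]
bar [-0.1809 -0.0003  0.062 ]
bar lo [-0.1758 -0.0003  0.06  ]
dark [-0.1521  0.0524  0.    ]
expected rows
[[[29, 50, 79], [40, 56, 74], [134, 136, 135], [217, 218, 216], [180, 181, 180], [60, 61, 62], [35, 47, 65]], [[32, 52, 80], [52, 57, 68], [138, 138, 135], [222, 221, 219], [176, 176, 173], [70, 69, 66], [52, 61, 70]], [[34, 54, 81], [55, 56, 63], [148, 149, 148], [222, 222, 220], [175, 174, 171], [71, 70, 68], [47, 59, 73]], [[33, 52, 79], [54, 58, 62], [152, 153, 151], [223, 223, 221], [172, 172, 169], [68, 66, 64], [40, 51, 68]], [[36, 56, 83], [61, 63, 64], [156, 156, 155], [223, 224, 222], [141, 140, 137], [69, 66, 65], [42, 57, 76]]]
```

The settled picture puts the cabinet edge at -129.7 mm, the board front at -145.5 mm and the bar at -180.9 mm in the cabinet frame, so the drawer is fully home.

```bash
python3 -c "
from workcell import manip
print(manip.hand_in())"
```

```text
the job is handed in; nothing more can be done
None
```

The job is handed in: the ladle lay flat and bowl up in the empty left compartment, the tin stood upright in the right one, and the drawer is pushed fully home. The hand-in gave back no verdict, and the inside was last seen just before closing.

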